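# Set out the lamp cleaning kit in its nests

## Task

Set out the lamp cleaning kit: put the jar, the dropper bottle, the lamp cap and the cotton swab each into the grey nest made for its shape and size, flat on the nest's floor, jar, bottle and cap the same way up as they are now, the cap and the swab lined up with their nests (either way round). Set things down rather than dropping them, and leave the amber tape roll where it lies.

Things in the scene. Friction and masses are not known exactly. Their poses are not given: they have to be found in the camera images.
- jar: Screw jar, off-white body 56 mm across and white lid 59 mm across (the lid is from 43 to 58 mm up), 58 mm tall, standing upright; origin at the centre of its underside, z up. Grip it across the lid. About 60 g.
- dropper_bottle: Small amber bottle with a black pointed nozzle, upright; body 33 mm across up to 65 mm, then a narrowing shoulder and nozzle 20 mm across at most, 90 mm tall in all; origin at the centre of its underside, z up. About 55 g.
- lamp_cap: Moulded white lamp cap lying with its closed face up, 44 mm (its x) by 57 mm (its y), 23 mm tall; origin at the centre of its underside. Grip it across its 44 mm. About 30 g.
- cotton_swab: Cream-coloured cotton swab stick lying flat, 76 mm long (its y), 9 mm thick and high; origin at the middle of its underside. Grip it across the stick at the middle. It does not roll away; it may lie turned some 0.2 rad about its own length, which does not matter. About 12 g.
- tape_roll: Roll of amber tape lying flat, 66 mm across and 20 mm tall, loose: a bystander with no nest, to be left where it lies. Origin on its underside, 2 mm from the centre of the roll.
- jar_nest: The jar's nest: the larger round one, recess 71 mm across, 81 mm over the rim. Fixed to the bench: a grey plastic tray with a dark liner; its origin is at the bench surface under its middle, the liner (inner floor) 2 mm above the origin, the rim top 7 mm above it, rim 5 mm thick.
- bottle_nest: The bottle's nest: the smaller round one, recess 45 mm across, 55 mm over the rim. Fixed to the bench: a grey plastic tray with a dark liner; its origin is at the bench surface under its middle, the liner (inner floor) 2 mm above the origin, the rim top 7 mm above it, rim 5 mm thick.
- cap_nest: The cap's nest: the broad rectangular one, recess 56 mm (its x) by 69 mm (its y); the rims of its two long sides are cut away over the middle 36 mm to make room for fingers. Fixed to the bench: a grey plastic tray with a dark liner; its origin is at the bench surface under its middle, the liner (inner floor) 2 mm above the origin, the rim top 7 mm above it, rim 5 mm thick.
- swab_nest: The swab's nest: the long narrow one, recess 21 mm (its x) by 88 mm (its y); the rims of its two long sides are cut away over the middle 40 mm to make room for fingers. Fixed to the bench: a grey plastic tray with a dark liner; its origin is at the bench surface under its middle, the liner (inner floor) 2 mm above the origin, the rim top 7 mm above it, rim 5 mm thick.
There are look-alikes about, which are no part of the job. Leave any pink look-alike of the dropper_bottle alone. Of the things that look like the lamp_cap, take the one that is farthest to the robot's right at the start.

How it is judged:
By the outcome, as a careful person would: the job done as asked, in the order asked, and still so for the second after the job is handed in, with the robot touching nothing.
It also fails if it takes over 104 s, if anything falls off the work surface, if the arm or the gripper's body presses on something with over 40 N, if the wrist force passes 120 N, or if a joint passes its speed limit or range.

## Robot

A 6-joint arm with a two-finger parallel gripper is mounted at the origin on a cart in front of the work surface, level with it; the furniture and walls round the work are solid. World frame = base frame: x ahead of the robot, y to its left, z up, the work surface at z = 0. Lengths are in mm, angles in degrees, forces in N, time in s.
With the tool pointing down it reaches from about 325 to 775 mm from the base axis. Payload 5.5 kg.
Tool frame: the origin (TCP) lies at the very end of the fingers, on their centre line; the grasp point (between the pads) lies 19 mm behind it; z points along the fingers, y is the line along which they close (so a half turn about z gives the same grasp; the last joint's range is limited). The gripper opens to 85 mm and grips with 20 to 120 N. Pads are 22 mm wide; open, the fingers measure 114 mm over their backs; the gripper's body (76 mm by 85 mm) begins 54 mm behind the grasp point. The pads swing forward as they close: fully open they stand 13 mm farther back than shut.
Start: joints at [-3.249, 5.22, 70.514, -0, 104.267, -3.249], TCP at [600.014, -0.003, 231.275] pointing down, gripper open.
Joint ranges: [-164.24, 164.24], [-49.07, 125.15], [9.68, 141.18], [-86.29, 266.29], [3.28, 154.24], [-151.56, 151.56]. Speed limits (degrees/s): [147.25, 147.25, 172.46, 180, 180, 180].

## Interface

Orientations are given as a 3x3 rotation matrix whose columns are the frame's x, y, z axes.
In Python, from plant import * gives the robot as it stands.
- The arm moves only by the tool apply_moves, never from a script. Its argument "rows" is a list of rows, each a list of 3 entries, a list of its own where there are three numbers: the shift along the tool's x, y, z in mm, then the turn, a rotation vector about the tool's x, y, z in degrees, then the finger opening in mm, from 0 to 85.4. In form: [[[dx, dy, dz], [rx, ry, rz], claw], ...]. A call has 1 to 20 rows; each row is the pose to reach, as a shift and turn from the pose commanded when the call began, along the tool's axes at that moment; what a row does not reach only later rows make up. A row lasts 1/12 s, in which the tool goes at most 41.7 mm and 7.16 degrees, less where a joint would pass 70% of its speed; a pose out of reach is approached as far as the arm can. A call with a gripper value outside its range is refused whole. The fingers move at their own pace and stop on an object; "squeeze" is the grip in N (left out, the last holds). Time passes only in rows, so rows that repeat a pose let the fingers close. It gives the time, the measured TCP pose, the force, the opening and the grip force at its end, in the units of the state.
- get_obs(): the state, without advancing time (a new reading comes with each control period).
- read_camera(name): name is "scene" or "side" or "wrist"; returns a dict with "image" (480x640x3 uint8, red, green, blue), "z_map" (480x640 float32, mm along the optical axis (not along the pixel's ray), 0 where there is no reading), "fovy" (degrees; the focal length in pixels is half the picture's height over the tangent of half this angle, whatever the lens; pixels are square), "cx", "cy" (the principal point, pixels), "D" ([k1, k2, p1, p2, k3] as OpenCV has them; the pictures are not rectified), "view" (4x4, takes a point from world to camera coordinates). Camera axes: x right, y down, z forward; pixel columns grow to the right and rows downward; lengths in mm; the calibration is good to about 2 mm. A picture is of the moment at which its call begins.
- finish_job(): hands the job in; it is judged then, once.
The state is a dict: "time": time; "joints": joint angles; "joint_velocities": joint speeds; "tau": joint torques, N m; "position": TCP position; "ee_rot": TCP orientation; "wrist_force": force on the tool from outside, world axes, zero at the start; "torque": the same for the moment, N m; "gripper_width": finger opening in mm; "grasp_force": force on a finger pad.
Only numpy, scipy, OpenCV 4.12 (cv2) and the standard library are available. Lean on these libraries where they do the work, as an engineer would, in place of code of your own. Each camera call takes 0.05 s, during which the arm holds its last target. There are 200 camera calls.

## Working session

There is one attempt and no reset: what is moved stays moved. The work goes in short steps, Python scripts to look and compute and a tool call to move; the robot and the scene stay as the last step left them, time stands still between calls to the robot, and variables do not carry over. Pictures are saved under pics/ and viewed, at most 14 in all, crops included, and the job is handed in when it is done.

Besides the shell and the picture viewer there is one more tool, called as name([rows], argument=value, ...), one row to a line, values as JSON. apply_moves: Moves the arm, as the interface text tells. Its arguments: {"type":"object","properties":{"rows":{"type":"array"},"squeeze":{"type":"number"}},"required":["rows"]}

```bash
mkdir -p pics; ls
cat > h.py <<'E'
from plant import *
import numpy as np, cv2
def K(c):
    f=240/np.tan(np.radians(c["fovy"])/2)
    return np.array([[f,0,c["cx"]],[0,f,c["cy"]],[0,0,1.]])
def cast(c,uv,z):
    p=cv2.undistortPoints(np.array(uv,float).reshape(-1,1,2),K(c),np.array(c["D"],float)).reshape(-1,2)
    V=np.array(c["view"]);R=V[:3,:3];t=V[:3,3];o=-R.T@t
    d=np.c_[p,np.ones(len(p))]@R
    return o+d*((z-o[2])/d[:,2])[:,None]
def cloud(c):
    v,u=np.mgrid[0:480,0:640]
    p=cv2.undistortPoints(np.stack([u,v],-1).astype(float).reshape(-1,1,2),K(c),np.array(c["D"],float)).reshape(-1,2)
    Z=np.array(c["z_map"],float).reshape(-1)
    P=np.c_[p*Z[:,None],Z]
    V=np.array(c["view"]);P=(P-V[:3,3])@V[:3,:3]
    P[Z==0]=np.nan
    return P.reshape(480,640,3)
def save(n,im): cv2.imwrite("pics/"+n+".png",np.ascontiguousarray(im[...,::-1]))
E
python3 - <<'E'
from h import *
import pickle
C={}
for n in("scene","side","wrist"):
    c=read_camera(n);C[n]=c;save(n+"0",c["image"]);V=np.array(c["view"]);print(n,c["fovy"],c["D"],-V[:3,:3].T@V[:3,3])
pickle.dump(C,open("c0.pkl","wb"))
print(get_obs())
E
```

```text
pics
scene 51.981453478835704 [0.03775701 0.         0.         0.         0.        ] [  63.82529271 -274.939422    640.31264644]
side 51.841437022869606 [0.03140421 0.         0.         0.         0.        ] [ 130.88445921 -670.6253814   794.75789047]
wrist 62.53048901566281 [-0.00284322  0.          0.          0.          0.        ] [600.3689349   79.8020904  371.38402056]
{'time': 0.15, 'joints': array([-3.24821999e+00,  5.25423500e+00,  7.05653901e+01, -3.92604109e-04,
        1.04266532e+02, -3.24931477e+00]), 'joint_velocities': array([-0.04994926, -0.19054163, -0.11120804, -0.00897306,  0.03940831,
       -0.04952297]), 'tau': array([ 1.18562282e-03, -4.59372532e+01, -4.18527281e+01, -2.23398712e-05,
        9.54780931e-03, -9.16542831e-06]), 'position': array([5.99793153e+02, 1.24154445e-02, 2.30406102e+02]), 'ee_rot': array([[-1.73647968e-05,  9.99998872e-01, -1.50168528e-03],
       [ 9.99999997e-01,  1.74828091e-05,  7.85734698e-05],
       [ 7.85996348e-05, -1.50168391e-03, -9.99998869e-01]]), 'wrist_force': array([ 0.44616757, -0.1134532 , -0.46057829]), 'torque': array([-0.05926767, -0.02617667, -0.03572698]), 'grasp_force': 0.0, 'gripper_width': 85.21792903524293}
```

View pics/scene0.png

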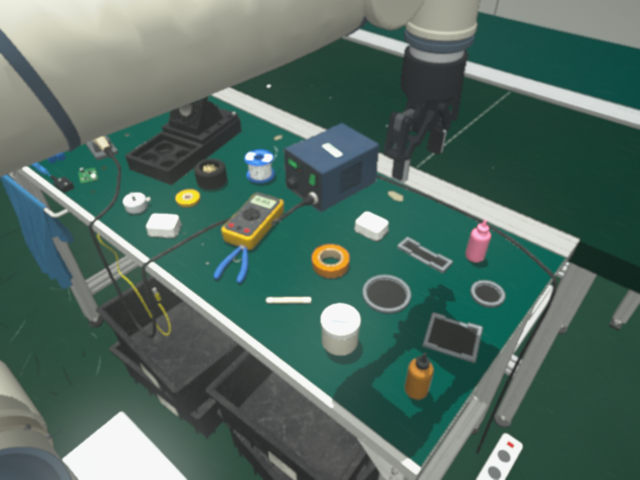

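View pics/side0.png

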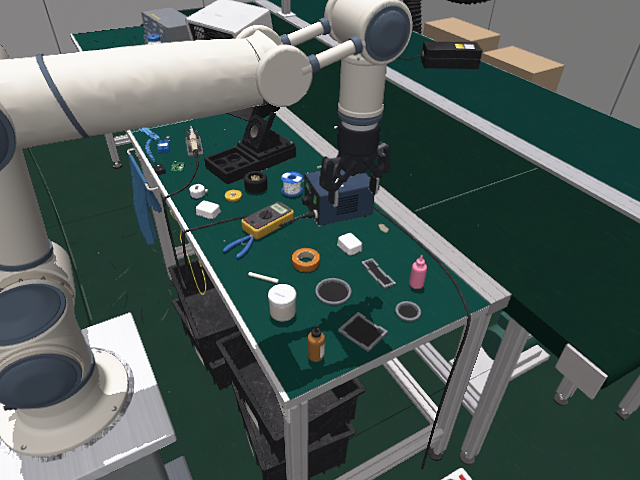

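View pics/wrist0.png

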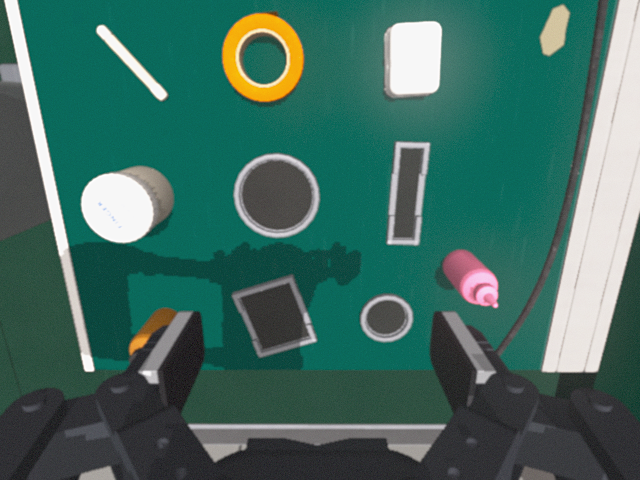

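Scene0: tape (331,261), jar (340,330), swab (289,300), amber bottle (419,378), pink bottle (478,243, leave). Of the cap look-alikes (372,226) and (163,226), the first is farther to the robot's right. Nests are at: round large (387,293), round small (488,293), cap (453,336), swab (425,253). The wrist view shows the same cap at (413,60) and swab at (132,62).

```bash
cat > m.py <<'E'
from h import *
import pickle
C=pickle.load(open("c0.pkl","rb"))
for n in C:
    P=cloud(C[n]);g=C[n]["image"].astype(int);m=(g[...,1]>g[...,0]+40)&(g[...,1]>60)&(np.abs(P[...,2])<30)
    print(n,"bench z",np.nanmedian(P[m][:,2]),m.sum())
c=C["wrist"];im=c["image"];hsv=cv2.cvtColor(im,cv2.COLOR_RGB2HSV);H,S,V=[hsv[...,i].astype(int) for i in range(3)]
def blob(mask,box):
    m=np.zeros((480,640),np.uint8);x0,y0,x1,y1=box;m[y0:y1,x0:x1]=mask[y0:y1,x0:x1]
    m=cv2.morphologyEx(m,cv2.MORPH_OPEN,np.ones((2,2)))
    k=max(cv2.findContours(m,0,1)[0],key=cv2.contourArea);return k.reshape(-1,2)
def rep(n,k,z,round_):
    p=cast(c,k,z)[:,:2].astype(np.float32)
    if round_: (q,r)=cv2.minEnclosingCircle(p);e=cv2.fitEllipse(p);print(n,np.round(q,1),"dia",round(2*r,1),"ell",np.round(e[0],1),np.round(e[1],1))
    else:
        q,s,a=cv2.minAreaRect(p);b=cv2.boxPoints((q,s,a));d=[b[1]-b[0],b[2]-b[1]];L=max(d,key=np.linalg.norm)
        print(n,np.round(q,1),np.round(s,1),"long axis deg",round(np.degrees(np.arctan2(L[1],L[0]))%180,1))
grey=((S<70)&(V<225)&(V>20))
rep("jarnest",blob(grey,(225,145,330,245)),7,1)
rep("botnest",blob(grey,(355,288,418,347)),7,1)
rep("capnest",blob(grey,(226,268,325,360)),7,0)
rep("swabnest",blob(grey,(380,135,438,250)),7,0)
w=(S<60)&(V>190)
rep("jarlid",blob(w,(75,165,180,250)),58,1)
rep("cap top",blob(w,(375,12,450,105)),23,0)
rep("swab",blob((S<90)&(V>150),(90,20,175,108)),5,0)
rep("tape",blob((H<25)&(S>150),(215,5,310,108)),20,1)
s=C["scene"]
for n,box in(("scene",(400,350,440,405)),("side",(300,325,332,365))):
    s=C[n];hs=cv2.cvtColor(s["image"],cv2.COLOR_RGB2HSV).astype(int);P=cloud(s)
    x0,y0,x1,y1=box;q=P[y0:y1,x0:x1].reshape(-1,3)
    for lo,hi in((8,60),(70,95)):
        t=q[(q[:,2]>lo)&(q[:,2]<hi)][:,:2]
        # circle fit
        A=np.c_[2*t,np.ones(len(t))];x=np.linalg.lstsq(A,(t**2).sum(1),rcond=None)[0]
        print(n,"bottle",lo,len(t),x[:2],"r",np.sqrt(x[2]+x[0]**2+x[1]**2),t.mean(0), q[:,2].max())
    for nm,cc,zt in(("cap",(372,222),23),("othercap",(163,221),23),("jar",(340,315),58)):
        if n=="scene": print(nm,cast(s,[cc],zt))
ov=im[0:360,60:460].copy();save("crop1",cv2.resize(ov,(800,600)) if 0 else np.hstack([cv2.resize(im[0:110,360:460],(500,550)),cv2.resize(C["side"]["image"][320:370,290:340],(290,550))]))
E
python3 m.py
```

```text
scene bench z -0.8547016367605007 65236
side bench z -0.8572571292294434 29044
wrist bench z -1.8246177421620815 146577
jarnest [562.9  -1.5] dia 81.7 ell [562.8  -1.5] [80.3 80.6]
botnest [ 673.  -130.7] dia 57.4 ell [ 673.2 -130.6] [54.5 56.3]
capnest [ 557.3 -129.9] [68.3 82.6] long axis deg 108.3
swabnest [685.2  -0. ] [99.  33.3] long axis deg 88.7
jarlid [ 4.376e+02 -1.000e-01] dia 59.0 ell [ 4.376e+02 -2.000e-01] [57.4 58.3]
cap top [679.2 116. ] [42.2 53.6] long axis deg 92.9
swab [442.5 114.3] [10.3 74.7] long axis deg 131.1
tape [557. 117.] dia 68.3 ell [556.6 116.2] [65.4 66.4]
scene bottle 8 633 [ 437.61273321 -137.71171956] r 14.51502479848659 [ 428.636124   -141.02615238] nan
scene bottle 70 143 [ 438.2498113  -137.48238899] r 6.025618350297575 [ 436.76580537 -137.90326357] nan
cap [[675.6715769  113.28247381  23.        ]]
othercap [[417.92137415 420.27636739  23.        ]]
jar [[436.97806032   2.30973834  58.        ]]
side bottle 8 353 [ 437.99481521 -137.68533268] r 14.437259774270483 [ 432.93990084 -145.62654986] nan
side bottle 70 71 [ 438.55767133 -137.174848  ] r 5.865003919947907 [ 438.03531012 -137.72063615] nan
```

View pics/crop1.png

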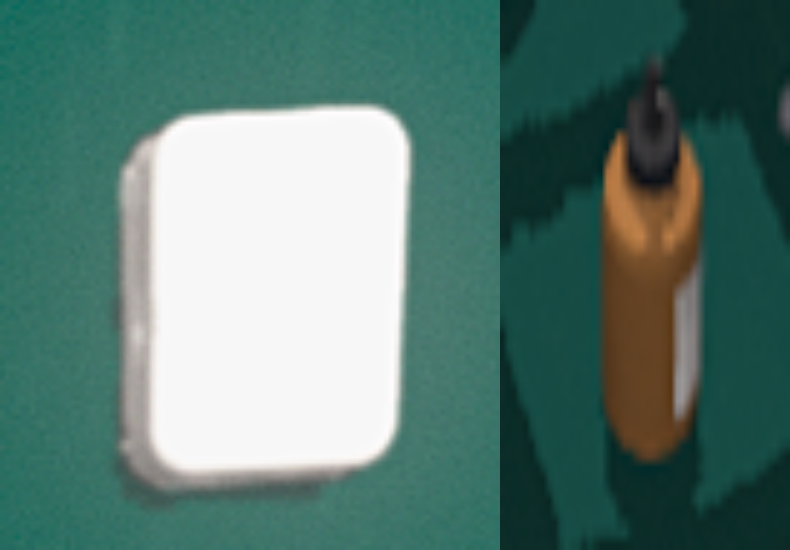

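Crop1 confirms it: the white cap lies closed face up, and the upright amber bottle has a black nozzle. I'll start with the jar.

apply_moves([
  [[0,-30,20],[0,0,0],85],
  [[0,-60,45],[0,0,0],85],
  [[0,-90,70],[0,0,0],85],
  [[0,-120,95],[0,0,0],85],
  [[0,-145,115],[0,0,0],85],
  [[0,-162,125],[0,0,0],85],
  [[0,-162,140],[0,0,0],85],
  [[0,-162,160],[0,0,0],85],
  [[0,-162,180],[0,0,0],85],
  [[0,-162,195],[0,0,0],85],
  [[0,-162,204],[0,0,0],85],
  [[0,-162,204],[0,0,0],85],
  [[0,-162,204],[0,0,0],70],
  [[0,-162,204],[0,0,0],55],
  [[0,-162,204],[0,0,0],50],
  [[0,-162,204],[0,0,0],50],
  [[0,-162,204],[0,0,0],50],
  [[0,-162,204],[0,0,0],50],
], squeeze=35)

```text
time: 1.65
position: [439.1, -0.1, 28.9]
ee_rot: [[-0.0, 1.0, 0.003], [1.0, 0.0, -0.0], [-0.0, 0.003, -1.0]]
wrist_force: [0.4, 0.1, 6.4]
gripper_width: 57.4
grasp_force: 37.9
```

Run:
```python
from h import *
import pickle
C=pickle.load(open("c0.pkl","rb"))
P=np.concatenate([cloud(C[n]).reshape(-1,3) for n in("scene","side")])
# max height per 40 mm cell
for y in range(320,-200,-40):
    r=[]
    for x in range(380,820,40):
        t=P[(abs(P[:,0]-x)<20)&(abs(P[:,1]-y)<20)&(P[:,2]<190),2]
        r.append(int(np.percentile(t,98)) if len(t)>5 else -9)
    print(y,r)
```

```text
320 [1, 1, 30, 35, 40, 35, 28, 104, 105, 104, 104]
280 [1, 9, 30, 35, 40, 34, 31, 104, 105, 105, 104]
240 [7, 10, 9, 30, 1, 33, 40, 104, 105, 105, 105]
200 [1, 10, 2, 1, 1, 1, 2, 101, 103, 103, 104]
160 [1, 2, 1, 1, 19, 19, 2, 18, 20, 2, 2]
120 [1, 7, 7, 2, 20, 20, 2, 24, 25, 1, 1]
80 [1, 1, 8, 1, 19, 19, 1, 23, 23, 1, 2]
40 [1, 58, 56, 1, 6, 7, 1, 7, 7, 1, 1]
0 [1, 59, 59, 2, 7, 7, 1, 3, 4, 1, 1]
-40 [1, 58, 57, 1, 6, 6, 1, 7, 7, 53, 1]
-80 [1, 2, 1, 1, 7, 7, 2, 1, 2, 79, 2]
-120 [1, 81, 75, 8, 7, 5, 2, 7, 7, 1, 1]
-160 [1, 71, 69, 1, 7, 7, 1, 7, 6, 1, 5]
```

apply_moves([
  [[0,0,-10],[0,0,0],50],
  [[0,0,-25],[0,0,0],50],
  [[0,0,-40],[0,0,0],50],
  [[0,10,-45],[0,0,0],50],
  [[-1,30,-45],[0,0,0],50],
  [[-1,55,-45],[0,0,0],50],
  [[-1,80,-45],[0,0,0],50],
  [[-1,102,-45],[0,0,0],50],
  [[-1,118,-45],[0,0,0],50],
  [[-1,124,-42],[0,0,0],50],
  [[-1,124,-35],[0,0,0],50],
  [[-1,124,-25],[0,0,0],50],
  [[-1,124,-17],[0,0,0],50],
  [[-1,124,-12],[0,0,0],50],
  [[-1,124,-9],[0,0,0],50],
  [[-1,124,-7],[0,0,0],50],
  [[-1,124,-7],[0,0,0],50],
  [[-1,124,-7],[0,0,0],50],
])

```text
time: 3.15
position: [562.1, -1.0, 34.6]
ee_rot: [[0.0, 1.0, 0.001], [1.0, -0.0, -0.0], [-0.0, 0.001, -1.0]]
wrist_force: [0.5, -0.6, -1.1]
gripper_width: 57.7
grasp_force: 37.6
```

Run:
```python
from h import *
a=read_camera("scene")["image"];b=read_camera("side")["image"]
save("p1",np.hstack([cv2.resize(a[240:390,300:450],(390,390)),cv2.resize(b[230:350,270:390],(390,390))]))
```

```text
(no output)
```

View pics/p1.png

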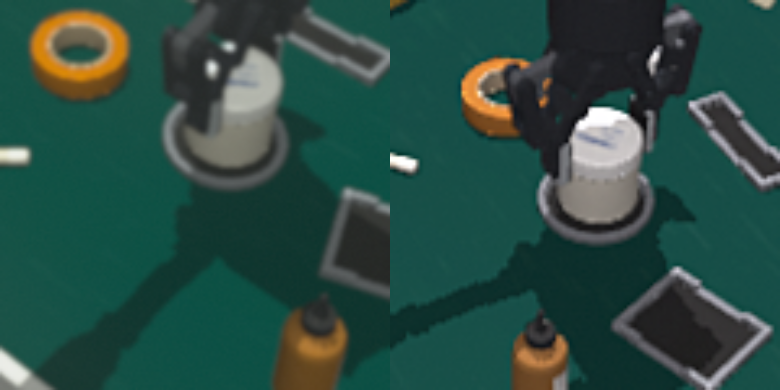

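The jar hangs inside its nest, a few mm above the liner, so I'll lower it gently.

apply_moves([
  [[0,0,1],[0,0,0],50],
  [[0,0,2],[0,0,0],50],
  [[0,0,3],[0,0,0],50],
  [[0,0,3.5],[0,0,0],50],
  [[0,0,4],[0,0,0],50],
  [[0,0,4],[0,0,0],50],
  [[0,0,4],[0,0,0],50],
])

```text
time: 3.83
position: [562.1, -1.0, 31.0]
ee_rot: [[-0.0, 1.0, 0.0], [1.0, 0.0, -0.0], [-0.0, 0.0, -1.0]]
wrist_force: [-2.9, 0.3, 6.3]
gripper_width: 57.9
grasp_force: 38.0
```

apply_moves([
  [[0,0,4],[0,0,0],62],
  [[0,0,4],[0,0,0],70],
  [[0,0,4],[0,0,0],78],
  [[0,0,0],[0,0,0],80],
  [[0,0,-15],[0,0,0],80],
  [[0,0,-40],[0,0,0],80],
  [[-5,-5,-70],[0,0,0],75],
  [[-25,-25,-95],[0,0,0],70],
  [[-50,-47,-100],[0,0,0],65],
  [[-76,-70,-100],[0,0,0],65],
  [[-102,-93,-100],[0,0,0],65],
  [[-125,-114,-100],[0,0,0],65],
  [[-136,-124,-98],[0,0,0],65],
  [[-136.5,-124,-90],[0,0,0],65],
  [[-136.5,-124,-70],[0,0,0],65],
  [[-136.5,-124,-45],[0,0,0],65],
  [[-136.5,-124,-20],[0,0,0],65],
  [[-136.5,-124,-5],[0,0,0],65],
  [[-136.5,-124,0],[0,0,0],65],
  [[-136.5,-124,0],[0,0,0],65],
])

```text
time: 5.5
position: [437.3, -136.5, 28.5]
ee_rot: [[-0.001, 1.0, -0.003], [1.0, 0.001, 0.002], [0.002, -0.003, -1.0]]
wrist_force: [0.1, 0.2, -0.2]
gripper_width: 65.2
grasp_force: 0.0
```

Run:
```python
from h import *
a=read_camera("scene")["image"];b=read_camera("side")["image"]
save("p2",np.hstack([cv2.resize(a[250:430,300:480],(390,390)),cv2.resize(b[250:380,265:395],(390,390))]))
print(get_obs()["wrist_force"])
```

```text
[-0.7280155   0.06577356  0.65401894]
```

View pics/p2.png

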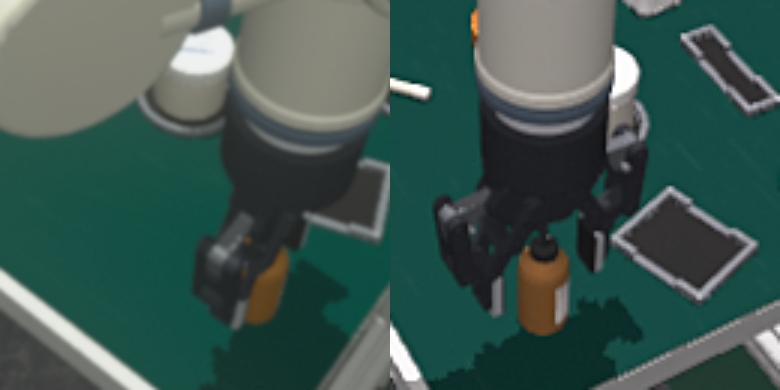

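The bottle (right-hand view, about (543,290)) stands between the open fingers, and the jar sits upright in its nest. Now I'll grip the bottle.

apply_moves([
  [[0,0,0],[0,0,0],50],
  [[0,0,0],[0,0,0],38],
  [[0,0,0],[0,0,0],28],
  [[0,0,0],[0,0,0],25],
  [[0,0,0],[0,0,0],25],
  [[0,0,0],[0,0,0],25],
  [[0,0,0],[0,0,0],25],
], squeeze=30)

```text
time: 6.18
position: [438.9, -137.8, 31.6]
ee_rot: [[0.0, 1.0, 0.002], [1.0, -0.0, -0.001], [-0.001, 0.002, -1.0]]
wrist_force: [0.3, 0.4, 5.3]
gripper_width: 32.4
grasp_force: 30.1
```

apply_moves([
  [[0,0,-10],[0,0,0],25],
  [[0,0,-25],[0,0,0],25],
  [[0,8,-36],[0,0,0],25],
  [[1,25,-40],[0,0,0],25],
  [[2,50,-40],[0,0,0],25],
  [[3,78,-40],[0,0,0],25],
  [[4,106,-40],[0,0,0],25],
  [[5,134,-40],[0,0,0],25],
  [[6,162,-40],[0,0,0],25],
  [[7,190,-40],[0,0,0],25],
  [[7,214,-40],[0,0,0],25],
  [[7,229,-40],[0,0,0],25],
  [[7,235,-38],[0,0,0],25],
  [[7,235,-30],[0,0,0],25],
  [[7,235,-20],[0,0,0],25],
  [[7,235,-13],[0,0,0],25],
  [[7,235,-9],[0,0,0],25],
  [[7,235,-7],[0,0,0],25],
  [[7,235,-7],[0,0,0],25],
  [[7,235,-7],[0,0,0],25],
])

```text
time: 7.85
position: [672.8, -130.6, 37.6]
ee_rot: [[0.0, 1.0, 0.0], [1.0, -0.0, -0.0], [-0.0, 0.0, -1.0]]
wrist_force: [0.9, -0.4, -0.8]
gripper_width: 32.2
grasp_force: 30.0
```

Run:
```python
from h import *
a=read_camera("scene")["image"];b=read_camera("side")["image"]
save("p3",np.hstack([cv2.resize(a[200:340,410:550],(390,390)),cv2.resize(b[230:350,345:465],(390,390))]))
```

```text
(no output)
```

View pics/p3.png

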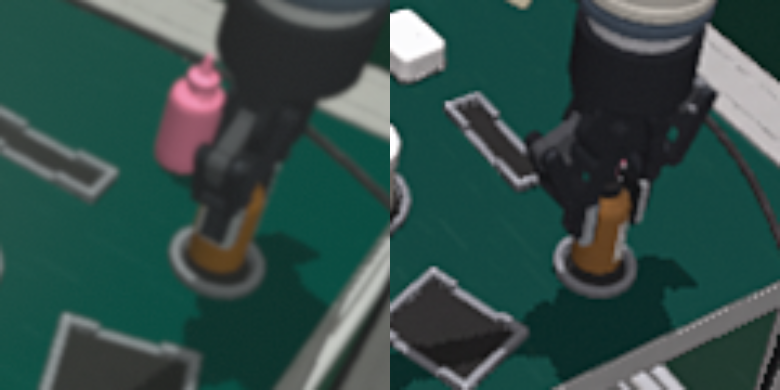

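The bottle is centred over its nest and about 4 mm up. I'll lower it, release, and rise.

apply_moves([
  [[0,0,1],[0,0,0],25],
  [[0,0,2],[0,0,0],25],
  [[0,0,3],[0,0,0],25],
  [[0,0,3.5],[0,0,0],25],
  [[0,0,4],[0,0,0],25],
  [[0,0,4.5],[0,0,0],25],
  [[0,0,4.5],[0,0,0],25],
  [[0,0,4.5],[0,0,0],25],
])

```text
time: 8.62
position: [673.1, -130.5, 33.6]
ee_rot: [[-0.0, 1.0, 0.0], [1.0, 0.0, -0.0], [-0.0, 0.0, -1.0]]
wrist_force: [-2.9, -0.3, 5.2]
gripper_width: 31.8
grasp_force: 30.3
```

apply_moves([
  [[0,0,0],[0,0,0],38],
  [[0,0,0],[0,0,0],45],
  [[0,0,0],[0,0,0],50],
  [[0,0,0],[0,0,0],52],
  [[0,0,-5],[0,0,0],52],
  [[0,0,-20],[0,0,0],52],
  [[0,0,-45],[0,0,0],52],
  [[0,0,-75],[0,0,0],52],
  [[0,0,-100],[0,0,0],52],
  [[20,0,-115],[0,0,0],55],
  [[45,0,-120],[0,0,0],60],
  [[70,0,-120],[0,0,0],65],
  [[100,0,-120],[0,0,0],70],
  [[125,0,-120],[0,0,0],80],
  [[140,0,-120],[0,0,0],80],
  [[145,0,-120],[0,0,0],80],
  [[145,0,-120],[0,0,0],80],
])

```text
time: 10.03
position: [673.1, 15.4, 152.9]
ee_rot: [[-0.002, 1.0, 0.0], [1.0, 0.002, -0.0], [-0.0, 0.0, -1.0]]
wrist_force: [0.2, -1.2, -0.6]
gripper_width: 80.0
grasp_force: 0.0
```

```bash
cat > m2.py <<'E'
from h import *
import sys
o=get_obs();print(o["position"])
c=read_camera("wrist");im=c["image"];save(sys.argv[1],im)
h=cv2.cvtColor(im,cv2.COLOR_RGB2HSV).astype(int);P=cloud(c)
w=(((h[...,1]<90)&(h[...,2]>150))&(P[...,2]>3)&(P[...,2]<35)).astype(np.uint8)
for k in cv2.findContours(cv2.morphologyEx(w,2,np.ones((3,3))),0,1)[0]:
    if cv2.contourArea(k)<300: continue
    z=np.nanpercentile(P[...,2][cv2.drawContours(np.zeros_like(w),[k],0,1,-1)>0],90)
    p=cast(c,k.reshape(-1,2),float(sys.argv[2]))[:,:2].astype(np.float32)
    q,s,a=cv2.minAreaRect(p);b=cv2.boxPoints((q,s,a));L=max([b[1]-b[0],b[2]-b[1]],key=np.linalg.norm)
    print(k.reshape(-1,2).mean(0),np.round(q,1),np.round(s,1),"long",round(np.degrees(np.arctan2(L[1],L[0]))%180,1),"z90",z)
E
python3 m2.py w2 23
```

```text
[673.05644151  15.37812542 152.87773001]
[172.74137931 214.22413793] [571.   23.4] [15.  32.9] long 155.7 z90 32.986443294063776
[183.70061728 214.16975309] [576.3  18.4] [43.8 74.7] long 150.4 z90 6.206239351486742
[333.43181818 188.04545455] [685.3  38.6] [26.7 28.7] long 178.5 z90 6.369129763260672
[ 10.31578947 105.31578947] [473.3  95. ] [ 8.9 19.9] long 133.3 z90 7.441726538876884
[132.62771739  71.3125    ] [557.6 116.6] [42.8 41.7] long 0.1 z90 18.606132542970055
[326.52233677  68.35738832] [679.6 116.3] [40.3 53.4] long 92.7 z90 22.339770187927012
```

View pics/w2.png

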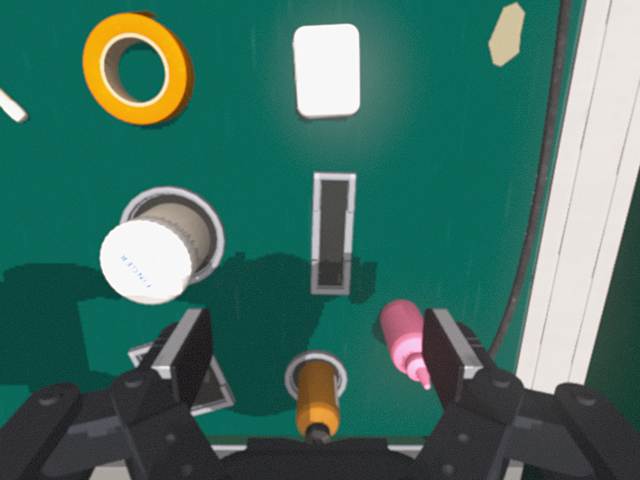

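The wrist view shows the bottle upright in its nest at (318,390), the jar in its nest, and the cap at (327,70), at the same place as first measured. I'll go for the cap.

apply_moves([
  [[20,1,0],[0,0,-1],80],
  [[45,3,0],[0,0,-2],80],
  [[75,5,10],[0,0,-2.8],80],
  [[95,6,30],[0,0,-2.8],80],
  [[101.7,6.3,55],[0,0,-2.8],80],
  [[101.7,6.3,80],[0,0,-2.8],80],
  [[101.7,6.3,105],[0,0,-2.8],78],
  [[101.7,6.3,125],[0,0,-2.8],75],
  [[101.7,6.3,140],[0,0,-2.8],70],
  [[101.7,6.3,148],[0,0,-2.8],65],
  [[101.7,6.3,151],[0,0,-2.8],62],
  [[101.7,6.3,151],[0,0,-2.8],62],
])

```text
time: 11.08
position: [679.5, 115.4, 1.6]
ee_rot: [[-0.048, 0.999, -0.0], [0.999, 0.048, -0.0], [-0.0, -0.0, -1.0]]
wrist_force: [0.3, -1.0, 0.5]
gripper_width: 62.0
grasp_force: 0.0
```

apply_moves([
  [[0,0,0],[0,0,0],55],
  [[0,0,0],[0,0,0],48],
  [[0,0,0],[0,0,0],42],
  [[0,0,0],[0,0,0],38],
  [[0,0,0],[0,0,0],36],
  [[0,0,0],[0,0,0],36],
  [[0,0,0],[0,0,0],36],
], squeeze=25)

```text
time: 11.67
position: [680.4, 116.3, 3.9]
ee_rot: [[-0.049, 0.999, 0.003], [0.999, 0.049, 0.0], [0.0, 0.003, -1.0]]
wrist_force: [-0.4, -0.7, 6.4]
gripper_width: 42.4
grasp_force: 26.8
```

apply_moves([
  [[0,0,-8],[0,0,0],36],
  [[0,0,-25],[0,0,0],36],
  [[0,0,-50],[0,0,0],36],
  [[0,0,-72],[0,0,0],36],
  [[-8,-4,-84],[0,0,-1],36],
  [[-30,-17,-85],[0,0,-3],36],
  [[-55,-31,-85],[0,0,-5],36],
  [[-82,-46,-85],[0,0,-7],36],
  [[-109,-61,-85],[0,0,-9],36],
  [[-136,-76,-85],[0,0,-11],36],
  [[-163,-91,-85],[0,0,-13],36],
  [[-190,-106,-85],[0,0,-15],36],
  [[-214,-120,-85],[0,0,-15.5],36],
  [[-232,-130,-80],[0,0,-15.5],36],
  [[-240,-134,-70],[0,0,-15.5],36],
  [[-240,-134,-50],[0,0,-15.5],36],
  [[-240,-134,-30],[0,0,-15.5],36],
  [[-240,-134,-18],[0,0,-15.5],36],
  [[-240,-134,-12],[0,0,-15.5],36],
  [[-240,-134,-12],[0,0,-15.5],36],
])

```text
time: 13.33
position: [556.2, -129.1, 11.6]
ee_rot: [[-0.315, 0.949, -0.004], [0.949, 0.315, 0.001], [0.002, -0.003, -1.0]]
wrist_force: [0.3, -0.2, 0.1]
gripper_width: 42.5
grasp_force: 26.1
```

Run:
```python
from h import *
print(get_obs()["position"])
a=read_camera("scene")["image"];b=read_camera("side")["image"]
save("p4",np.hstack([cv2.resize(a[270:390,390:510],(390,390),interpolation=2),cv2.resize(b[280:370,315:405],(390,390),interpolation=2)]))
```

```text
[ 556.1624996  -129.13963078   11.56787536]
```

View pics/p4.png

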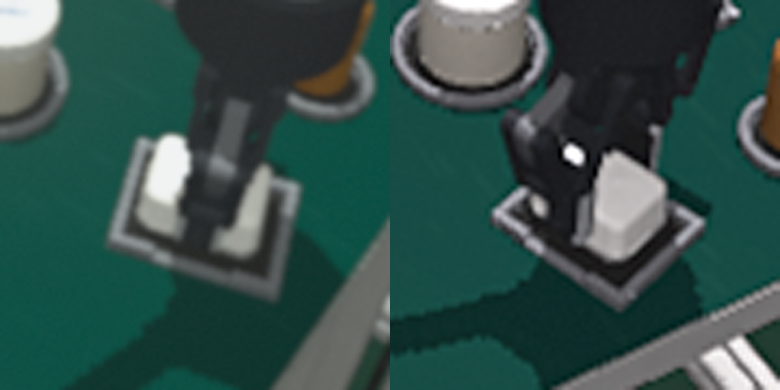

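The cap is lined up with its nest and hovers about 6 mm over the liner.

apply_moves([
  [[0,0.7,1],[0,0,0],36],
  [[0,0.7,2],[0,0,0],36],
  [[0,0.7,3],[0,0,0],36],
  [[0,0.7,4],[0,0,0],36],
  [[0,0.7,5],[0,0,0],36],
  [[0,0.7,6],[0,0,0],36],
  [[0,0.7,7],[0,0,0],36],
  [[0,0.7,8],[0,0,0],36],
  [[0,0.7,8],[0,0,0],36],
  [[0,0.7,8],[0,0,0],36],
])

```text
time: 14.27
position: [557.9, -129.9, 5.9]
ee_rot: [[-0.314, 0.949, 0.0], [0.949, 0.314, -0.0], [-0.0, 0.0, -1.0]]
wrist_force: [-0.1, 0.1, 1.9]
gripper_width: 42.3
grasp_force: 26.3
```

apply_moves([
  [[0,0.7,8],[0,0,0],46],
  [[0,0.7,8],[0,0,0],50],
  [[0,0.7,8],[0,0,0],54],
  [[0,0.7,8],[0,0,0],54],
  [[0,0.7,0],[0,0,0],54],
  [[0,0.7,-20],[0,0,0],54],
  [[0,0.7,-50],[0,0,0],50],
  [[0,0,-85],[0,0,0],45],
  [[25,-3,-105],[0,0,-2],40],
  [[55,-7,-105],[0,0,-5],40],
  [[85,-11,-105],[0,0,-8],40],
  [[120,-15,-105],[0,0,-12],40],
  [[155,-19,-105],[0,0,-16],40],
  [[190,-23,-105],[0,0,-20],40],
  [[225,-28,-105],[0,0,-22.8],40],
  [[252,-32,-100],[0,0,-22.8],40],
  [[268,-33,-90],[0,0,-22.8],40],
  [[268,-33,-80],[0,0,-22.8],40],
  [[268,-33,-80],[0,0,-22.8],40],
])

```text
time: 15.85
position: [440.7, 114.3, 83.2]
ee_rot: [[-0.659, 0.752, -0.004], [0.752, 0.659, -0.001], [0.002, -0.004, -1.0]]
wrist_force: [-0.8, 0.2, 0.0]
gripper_width: 40.1
grasp_force: 0.0
```

Run:
```python
from h import *
print(get_obs()["position"])
a=read_camera("scene");b=read_camera("side")["image"]
save("p5",np.hstack([cv2.resize(a["image"][220:400,230:500],(585,390)),cv2.resize(b[260:375,240:300],(203,390))]))
h=cv2.cvtColor(a["image"],cv2.COLOR_RGB2HSV).astype(int)
m=((h[...,1]<90)&(h[...,2]>150)).astype(np.uint8);m[:285]=0;m[315:]=0;m[:,:255]=0;m[:,320:]=0
k=max(cv2.findContours(m,0,1)[0],key=len).reshape(-1,2);p=cast(a,k,5)[:,:2].astype(np.float32);print(cv2.minAreaRect(p))
```

```text
[440.68978546 114.31756604  83.16611861]
((440.8752746582031, 115.37422180175781), (8.768930435180664, 73.98951721191406), 40.35425567626953)
```

View pics/p5.png

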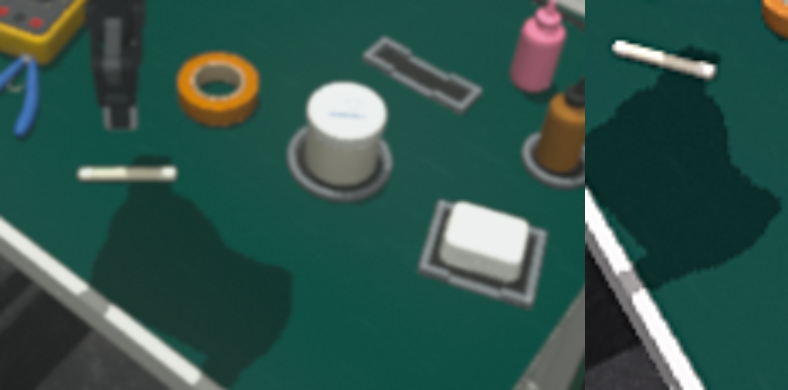

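The jar and cap sit in their nests, and the swab lies centred under the fingers, with both views agreeing within 2 mm. Descending to grip it.

apply_moves([
  [[0,0,20],[0,0,0],36],
  [[0,0,45],[0,0,0],34],
  [[0,0,65],[0,0,0],32],
  [[0,0,75],[0,0,0],30],
  [[0,0,80],[0,0,0],30],
  [[0,0,81],[0,0,0],30],
  [[0,0,81],[0,0,0],24],
  [[0,0,81],[0,0,0],17],
  [[0,0,81],[0,0,0],10],
  [[0,0,81],[0,0,0],5],
  [[0,0,81],[0,0,0],4],
  [[0,0,81],[0,0,0],4],
  [[0,0,81],[0,0,0],4],
], squeeze=20)

```text
time: 17.03
position: [443.3, 114.3, 6.2]
ee_rot: [[-0.657, 0.754, 0.002], [0.754, 0.657, 0.0], [-0.001, 0.002, -1.0]]
wrist_force: [-0.1, -0.6, 5.3]
gripper_width: 6.9
grasp_force: 20.7
```

apply_moves([
  [[0,0,-8],[0,0,0],4],
  [[0,0,-25],[0,0,0],4],
  [[0,0,-50],[0,0,0],4],
  [[-5,2,-75],[0,0,2],4],
  [[-25,11,-88],[0,0,6],4],
  [[-50,22,-90],[0,0,11],4],
  [[-77,34,-90],[0,0,16],4],
  [[-104,46,-90],[0,0,21],4],
  [[-131,58,-90],[0,0,26],4],
  [[-158,70,-90],[0,0,31],4],
  [[-185,82,-90],[0,0,36],4],
  [[-212,94,-90],[0,0,41],4],
  [[-233,103,-85],[0,0,42.4],4],
  [[-245,108,-75],[0,0,42.4],4],
  [[-246,108,-60],[0,0,42.4],4],
  [[-246,108,-42],[0,0,42.4],4],
  [[-246,108,-27],[0,0,42.4],4],
  [[-246,108,-20],[0,0,42.4],4],
  [[-246,108,-20],[0,0,42.4],4],
  [[-246,108,-20],[0,0,42.4],4],
])

```text
time: 18.7
position: [684.9, 0.3, 24.5]
ee_rot: [[0.022, 1.0, -0.001], [1.0, -0.022, 0.0], [0.0, -0.001, -1.0]]
wrist_force: [0.9, -0.6, 0.8]
gripper_width: 7.0
grasp_force: 20.0
```

Run:
```python
from h import *
print(get_obs()["position"])
a=read_camera("scene")["image"];b=read_camera("side")["image"]
save("p6",np.hstack([cv2.resize(a[205:295,380:470],(390,390),interpolation=2),cv2.resize(b[235:305,345:415],(390,390),interpolation=2)]))
```

```text
[6.84861598e+02 2.74737341e-01 2.45259433e+01]
```

View pics/p6.png

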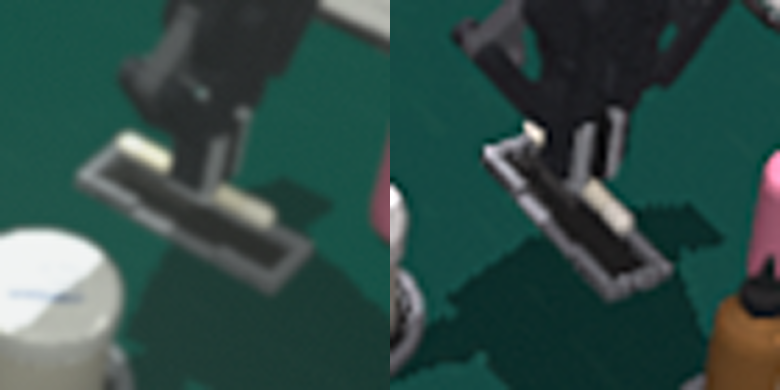

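The swab hangs level and parallel to its nest, its middle (197,177) straight above the nest's middle. Lowering in steps.

apply_moves([
  [[0,0,5],[0,0,0],4],
  [[0,0,9],[0,0,0],4],
  [[0,0,11],[0,0,0],4],
  [[0,0,12],[0,0,0],4],
  [[0,0,13],[0,0,0],4],
  [[0,0,14],[0,0,0],4],
  [[0,0,15],[0,0,0],4],
  [[0,0,16],[0,0,0],4],
  [[0,0,16],[0,0,0],4],
  [[0,0,16],[0,0,0],4],
])

```text
time: 19.63
position: [685.5, -0.2, 8.7]
ee_rot: [[0.023, 1.0, -0.0], [1.0, -0.023, 0.0], [0.0, -0.0, -1.0]]
wrist_force: [0.0, 0.3, -0.8]
gripper_width: 7.2
grasp_force: 20.0
```

apply_moves([
  [[0,0,0.5],[0,0,0],4],
  [[0,0,1],[0,0,0],4],
  [[0,0,1],[0,0,0],4],
  [[0,0,1],[0,0,0],4],
])

```text
time: 19.97
position: [685.6, -0.1, 8.2]
ee_rot: [[0.023, 1.0, 0.0], [1.0, -0.023, -0.0], [-0.0, 0.0, -1.0]]
wrist_force: [-0.5, 0.2, 2.3]
gripper_width: 7.0
grasp_force: 20.3
```

The swab is on the liner. I'll release it, rise, and back off for a final look.

apply_moves([
  [[0,0,0],[0,0,0],12],
  [[0,0,0],[0,0,0],18],
  [[0,0,0],[0,0,0],22],
  [[0,0,0],[0,0,0],22],
  [[0,0,-8],[0,0,0],22],
  [[0,0,-25],[0,0,0],25],
  [[0,0,-50],[0,0,0],30],
  [[0,0,-80],[0,0,0],40],
  [[0,-15,-110],[0,0,0],60],
  [[0,-35,-140],[0,0,0],85],
  [[0,-60,-170],[0,0,0],85],
  [[0,-80,-200],[0,0,0],85],
  [[0,-85,-222],[0,0,0],85],
  [[0,-85,-222],[0,0,0],85],
  [[0,-85,-222],[0,0,0],85],
  [[0,-85,-222],[0,0,0],85],
  [[0,-85,-222],[0,0,0],85],
])

```text
time: 21.38
position: [600.2, 1.8, 227.8]
ee_rot: [[0.023, 1.0, -0.003], [1.0, -0.023, 0.0], [0.0, -0.003, -1.0]]
wrist_force: [-0.3, 0.4, -0.7]
gripper_width: 85.3
grasp_force: 0.0
```

Run:
```python
from h import *
c=read_camera("wrist")["image"];a=read_camera("scene")["image"]
save("p7",np.hstack([cv2.resize(c,(480,400))[:,60:],cv2.resize(a[200:400,300:520],(380,400))]))
```

```text
(no output)
```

View pics/p7.png

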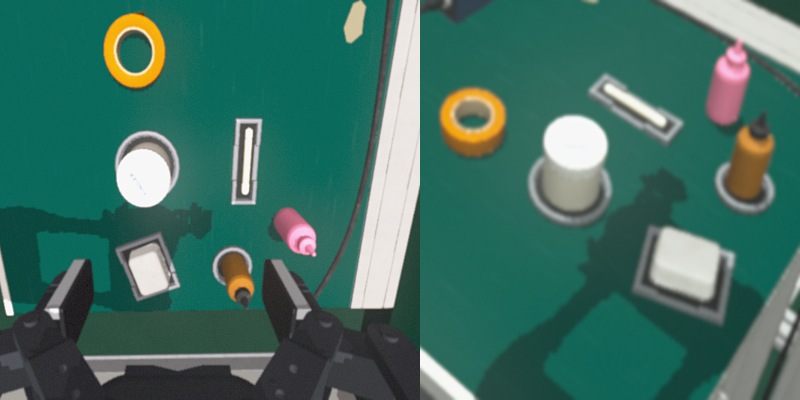

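All four are seated and lined up: jar (147,170), bottle (235,275), cap (150,268) and swab (247,160). The tape at (134,50) hasn't moved. Handing in.

```bash
python3 -c "
from plant import *
print(finish_job())"
```

```text
the job is handed in; nothing more can be done
None
```

The jar, dropper bottle, lamp cap and cotton swab are each set down in their own nests, in that order, the tape roll was left alone, and the job was handed in at about 21 s of the 104 s allowed.

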